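# Nudge the microplate nest onto its locating pins

## Task

The aluminium microplate nest plate lies askew on top of the two locating pins of the dark base. Push it by its edges with the fingertips, without gripping or lifting it, until both of its large holes drop over the two pins and it lies flat on the base. Leave the other things on the bench where they are, and take the hand away.

Things in the scene. Friction and masses are not known exactly. Their poses are not given: they have to be found in the camera images.
- pin_base: dark flat steel base fixed to the bench, 172 (x) by 240 (y) mm, 12 mm thick: its top face is at z = 0.012. Origin: on the bench, exactly under the centre of the nest plate when that is seated; the base reaches from x = -100 to +72 mm and y = +-120 mm about it. x points toward the rear rail, y along the rail, z up. Pins and rail stand on its top face.
- rail (a point): middle of the foot of the front face of the rail: a straight dark bar fixed on the rear of the base along its y, 220 mm long, 24 mm high above the top face. This front face is at base x = +57 mm, 1 mm behind the rear edge of a centred seated plate. A plate pushed back against it lies square to the base and its holes are then in line with the pins.
- nest_plate: loose flat bright aluminium plate, 0.3 to 0.55 kg, 112 (x) by 170 (y) by 8 mm, four low L-shaped guides (5 mm) near its top corners. Origin: centre of its underside; axes like the base's when seated. It starts on top of the pins: 17 to 26 mm too far from the rail, 12 to 28 mm too far to one side or the other, up to 0.1 rad askew, sloping 0.07 to 0.12 rad (front edge on the base, rear part on the pin tops).
- hole0 (a point): centre, on the plate's underside, of the left (+y) one of its two large through holes: 15 mm diameter, at x = +15, y = +45 mm of the plate. When both holes come over the pins the plate drops by itself, lies flat, and the pins then stop it. It slides when pushed at its edges (4 to 12 N).
- hole1 (a point): the same for the right (-y) hole: at x = +15, y = -45 mm of the plate
- pin0 (a point): centre of the foot of the left (+y) locating pin, on the base's top face, at base x = +15, y = +45 mm: upright steel pin, 10 mm diameter, 8 mm high, its top coned
- pin1 (a point): the same for the right (-y) pin: at base x = +15, y = -45 mm
- plate_front (a point): middle of the plate's front long edge (away from the rail), on its underside, at x = -56 mm of the plate
- plate_rear (a point): middle of the plate's rear long edge (toward the rail), on its underside, at x = +56 mm of the plate
- key: small L-shaped steel hex key lying flat, 37x89x4 mm, loose bystander standing on the bench; origin: centre of its underside. Leave it where it is.
- pen: marker pen lying flat, 137 mm long, 13 mm thick, loose bystander standing on the bench; origin: centre of its underside. Leave it where it is.
- wells: light grey deep-well plate with a grid of small wells, 85x128x42 mm, loose bystander standing on the bench; origin: centre of its underside. Leave it where it is.
- cassette: black dispenser cassette with a row of nozzles, 32x110x34 mm, loose bystander standing on the bench; origin: centre of its underside. Leave it where it is.
- vial: small glass vial with a cap, 23 mm across, 50 mm high, loose bystander standing on the bench; origin: centre of its underside. Leave it where it is.
- rack: covered pipette tip rack, a box with a clear lid, 124x85x82 mm, loose bystander standing on the bench; origin: centre of its underside. Leave it where it is.
- seals: small plain card box, 32x52x20 mm, loose bystander standing on the bench; origin: centre of its underside. Leave it where it is.

How it is judged (in metres and radians):
At the end, for the whole second after the job is handed in: Both holes are over their pins (each within 4.5 mm of its pin's axis from above), the plate lies flat (front and rear edges under 2 mm above the base, tilt under 0.03 rad) and at rest; no bystander is over 30 mm from its start; vial and rack stand (horizontal distance between hole0 and pin0 below 0.0045 m and horizontal distance between hole1 and pin1 below 0.0045 m and height (world z) of each of plate_front, plate_rear below 0.014 m and angle between nest_plate's own z axis and vertical below 0.03 rad and linear speed of nest_plate below 0.01 m/s and distance of each of key, pen, wells, cassette, vial, rack, seals from where it was at the start of the episode below 0.03 m and angle between each of vial, rack's own z axis and vertical below 0.3 rad); the robot touches nothing.
It fails at once if the nest plate is lifted or carried (front and rear edge both more than 4 mm above the base) (height (world z) of each of plate_front, plate_rear above 0.016 m).
It fails at once if a bystander is pushed more than 30 mm from its place (distance of any of key, pen, wells, cassette, vial, rack, seals from where it was at the start of the episode above 0.03 m).
It fails at once if the vial or the rack is tipped over (angle between any of vial, rack's own z axis and vertical above 0.5 rad).
It also fails if it takes over 51 s, if anything falls off the work surface, if the arm or the gripper's body presses on something with over 40 N, if the wrist force passes 120 N, or if a joint passes its speed limit or range.

## Robot

A 7-joint arm with a two-finger parallel gripper is mounted at the origin on a cart in front of the work surface, level with it; the furniture and walls round the work are solid. World frame = base frame: x ahead of the robot, y to its left, z up, the work surface at z = 0. Lengths are in mm, angles in degrees, forces in N, time in s.
With the tool pointing down it reaches from about 425 to 925 mm from the base axis. Payload 6.8 kg.
Tool frame: the origin (TCP) lies at the very end of the fingers, on their centre line; the grasp point (between the pads) lies ctrl.hold_point_z behind it (ctrl.hold_point_z is the distance from the TCP to the grasp point, in mm); z points along the fingers, y is the direction in which the jaws open and shut (so a half turn about z gives the same grasp; the last joint's range is limited). The gripper opens to 85 mm and grips with 20 to 120 N. Pads are 22 mm wide; open, the fingers measure 114 mm over their backs; the gripper's body (76 mm by 85 mm) begins 54 mm behind the grasp point. The pads swing forward as they close: fully open they stand 13 mm farther back than shut.
Start: joints at [69.723, 27.33, 1.283, 89.118, -0.659, 63.558, -4.761], TCP at [164.257, -654.726, 231.308] pointing down, gripper open.
Joint ranges: [-169.35, 169.35], [-19.33, 120.38], [-80.79, 83.38], [13.8, 139.57], [-78.32, 258.32], [9.67, 109.79], [-169.56, 169.56]. Speed limits (degrees/s): [136.94, 136.94, 180, 180, 180, 180, 180].

## Interface

Orientations are given as [roll, pitch, yaw] about the fixed x, y, z axes, in that order (R = Rz(yaw) Ry(pitch) Rx(roll)).
In Python, from rig import ctrl gives the robot as it stands. The module is installed in compiled form; this text tells all that it offers.
- The arm moves only by the shell command python3 -m jog 'ROWS' [OPENING] [FORCE]. ROWS is JSON, a list that holds one entry, the list of rows, each a list of 4 numbers: the shift along the tool's x, y, z in cm, then the turn about the tool's z in units of 5 degrees (1.0 is 5 degrees). A call has 1 to 8 rows; each row shifts and turns the commanded pose from where the row before left it, along the tool's axes as they then stand; what a row does not reach is not made up. A row lasts 1/8 s, in which the tool goes at most 62.5 mm and 10.7 degrees, less where a joint would pass 70% of its speed; a pose out of reach is approached as far as the arm can. A call is refused whole if a number of a shift passes 6.25 or a number of a turn 1, either way. A call with a gripper value outside its range is refused whole. OPENING is the opening, from 0 (shut) to 1 (fully open), set as the call begins (- or left out, the last holds). The fingers move at their own pace and stop on an object; FORCE is the grip in N (left out, the last holds). Time passes only in rows, so rows that do not move let the fingers close. It gives the time, the measured TCP pose, the force and the opening at its end, in the units of the state.
- ctrl.state(): the state, without advancing time (a new reading comes with each control period).
- ctrl.camera(name): name is "scene" or "top" or "wrist"; returns (picture, depth): 384x512x3 uint8, red, green, blue; 384x512 float32, mm along the optical axis (not along the pixel's ray), 0 where there is no reading.
- ctrl.calibration(name): a dict with "fx", "fy", "cx", "cy" (pixels), "dist_coeffs" ([k1, k2, p1, p2, k3] as OpenCV has them; the pictures are not rectified), "R" (3x3) and "t" (3): a world point X has camera coordinates R X + t. Camera axes: x right, y down, z forward; pixel columns grow to the right and rows downward; lengths in mm; the calibration is good to about 2 mm. A picture is of the moment at which its call begins: read the wrist's pose just before it. calibration takes no time and is no camera call; for the wrist camera it gives the pose at the moment of the call.
- ctrl.finish_job(): hands the job in, once; it reports no verdict.
Trained networks look in the newest picture that a camera, given by its name, has taken for a name from the list of things; names that differ only in an ending like _2 or _b are one class to them, and where a whole thing is asked for, a point or a joint stands for the part that bears it (a point fixed in the world has none). Each returns a list of dicts, best first, with "score" (0 to 1); they miss things now and then, are a little off and sometimes report something else, mostly with a low value. They report only what shows in the picture. A call takes as long as a camera call.
- ctrl.masks_of(camera, label): "region" (384x512 bool, what is visible of it) and "extent" ([centre column, centre row, width, height] in pixels, round what is visible of it).
The state is a dict: "clock": time; "joint_positions": joint angles; "qvel": joint speeds; "joint_torque": joint torques, N m; "tcp_pos": TCP position; "tcp_rot": TCP orientation; "contact_force": force on the tool from outside, world axes, zero at the start; "torque": the same for the moment, N m; "opening": opening from 0.0 (shut) to 1.0 (fully open).
Only numpy, scipy, OpenCV 4.12 (cv2) and the standard library are available. Lean on these libraries where they do the work, as an engineer would, in place of code of your own. Each camera call takes 0.05 s, during which the arm holds its last target.

## Working session

There is one attempt and no reset: what is moved stays moved. The work goes in short steps, Python scripts to look and compute and a shell command to move; the robot and the scene stay as the last step left them, time stands still between calls to the robot, and variables do not carry over. Pictures are saved under pics/ and viewed, and the job is handed in when it is done.

```bash
mkdir -p pics; ls
cat > h.py <<'E'
from rig import ctrl
import numpy as np, cv2
def snap(cam,name):
    p,d=ctrl.camera(cam); cv2.imwrite('pics/'+name+'.png',cv2.cvtColor(p,cv2.COLOR_RGB2BGR)); np.save('pics/'+name+'_d.npy',d); return p,d
def K(c): return np.array([[c['fx'],0,c['cx']],[0,c['fy'],c['cy']],[0,0,1.]])
def world(c,uv,depth):
    uv=np.asarray(uv,float).reshape(-1,1,2)
    n=cv2.undistortPoints(uv,K(c),np.array(c['dist_coeffs'])).reshape(-1,2)
    P=np.c_[n,np.ones(len(n))]*np.asarray(depth).reshape(-1,1)
    return (P-np.array(c['t']))@np.array(c['R'])
def onz(c,uv,z):
    uv=np.asarray(uv,float).reshape(-1,1,2)
    n=cv2.undistortPoints(uv,K(c),np.array(c['dist_coeffs'])).reshape(-1,2)
    R=np.array(c['R']);t=np.array(c['t']); o=-R.T@t
    D=np.c_[n,np.ones(len(n))]@R
    s=(z-o[2])/D[:,2]
    return o+D*s[:,None]
def proj(c,X):
    R=np.array(c['R']);t=np.array(c['t'],float)
    return cv2.projectPoints(np.asarray(X,float).reshape(-1,1,3),cv2.Rodrigues(R)[0],t,K(c),np.array(c['dist_coeffs']))[0].reshape(-1,2)
E
python3 - <<'E'
from h import *
snap('top','top0');snap('scene','scene0')
for n in ['top','scene']:
    c=ctrl.calibration(n);print(n,c['fx'],-np.array(c['R']).T@np.array(c['t']))
s=ctrl.state();print(s['clock'],s['tcp_pos'],s['tcp_rot'],s['opening'],ctrl.hold_point_z,s['contact_force'])
E
```

```text
pics
top 450.3955313280961 [ 184.8741159    73.88807892 1489.5568146 ]
scene 422.8125187800786 [-192.26124638  729.57031468 1003.37143546]
0.1 [ 164.0854948 -654.2040484  230.4109012] [-1.79904096e+02  6.78429367e-03  1.40833929e+01] 1.0000541445412792 18.700000000000003 [-0.18622858 -0.56050487  0.20212953]
```

View pics/top0.png

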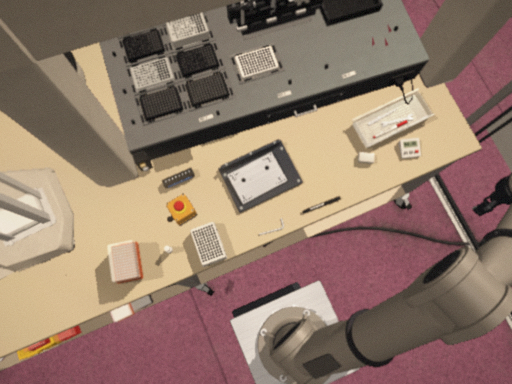

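View pics/scene0.png

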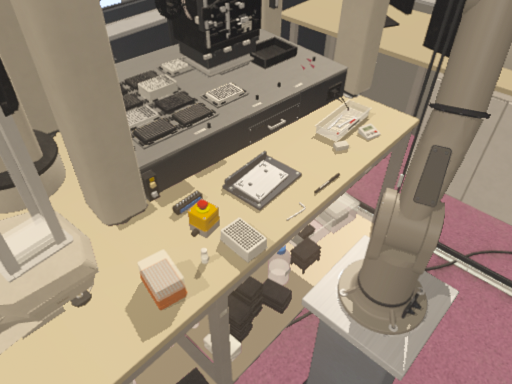

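Run:
```python
from h import *
im=cv2.imread('pics/top0.png'); cv2.imwrite('pics/zt.png',cv2.resize(im[130:220,205:315],None,fx=7,fy=6.6,interpolation=cv2.INTER_CUBIC)) 
im=cv2.imread('pics/scene0.png'); cv2.imwrite('pics/zs.png',cv2.resize(im[145:215,215:310],None,fx=8,fy=8,interpolation=cv2.INTER_CUBIC))
for cam in ['top','scene']:
    c=ctrl.calibration(cam);d=np.load(f'pics/{cam}0_d.npy')
    for l in ['pin_base','nest_plate','rail','cassette','wells','key','pen','vial','rack','seals']:
        r=ctrl.masks_of(cam,l)
        for q in r[:1]:
            m=q['region'];vs,us=np.nonzero(m)
            W=world(c,np.c_[us,vs],d[vs,us]) if len(us) else np.zeros((1,3))
            if l in('pin_base','nest_plate','rail'):np.save(f'pics/m_{cam}_{l}.npy',m)
            print(cam,l,round(q['score'],2),np.round(q['extent']),len(us),np.median(W,0).round(),W.min(0).round(),W.max(0).round())
```

```text
top pin_base 0.6 [263. 177.  85.  71.] 1802 [ 560. -147.   12.] [ 185. -249.   -7.] [ 635.   74. 1490.]
top nest_plate 0.9 [258. 178.  54.  43.] 1519 [ 542. -108.   24.] [ 185. -194.    5.] [ 602.   74. 1490.]
top rail 0.56 [260. 176.  85.  74.] 1969 [ 561. -139.   12.] [ 185. -247.   -7.] [ 650.   74. 1490.]
top cassette 0.77 [178. 178.  33.  21.] 364 [647. 137.  24.] [631.  78.  -7.] [676. 197.  41.]
top wells 0.81 [212. 244.  35.  43.] 1073 [397. 127.  40.] [185.  74.  -8.] [ 474.  175. 1490.]
top pen 0.71 [321. 203.  34.  18.] 103 [ 373. -268.    9.] [ 368. -334.    0.] [ 380. -209.   17.]
top rack 0.63 [127. 262.  36.  42.] 1217 [443. 385.  80.] [185.  74.  -9.] [ 532.  458. 1490.]
top seals 0.71 [368. 157.  14.  12.] 150 [ 460. -480.   19.] [ 436. -504.   -2.] [ 483. -455.   28.]
scene pin_base 0.96 [263. 181.  78.  64.] 1491 [ 555. -116.   14.] [-192. -270.   -3.] [ 673.  730. 1003.]
scene nest_plate 0.84 [262. 180.  53.  40.] 1092 [ 537. -102.   26.] [-192. -196.   11.] [ 598.  730. 1003.]
scene rail 0.59 [262. 182.  77.  58.] 1460 [ 548. -120.   14.] [-192. -268.   -3.] [ 671.  730. 1003.]
scene cassette 0.54 [188. 201.  30.  24.] 355 [641. 144.  25.] [-192.   65.   -2.] [ 689.  730. 1003.]
scene wells 0.72 [245. 239.  48.  44.] 1200 [387. 140.  41.] [-192.   83.   -1.] [ 461.  730. 1003.]
scene key 0.73 [247. 237.  49.  46.] 1272 [389. 139.  41.] [-192.   55.   -3.] [ 490.  730. 1003.]
scene pen 0.44 [328. 184.  24.  13.] 66 [ 371. -254.   11.] [ 366. -327.    6.] [ 379. -203.   17.]
scene rack 0.74 [160. 279.  53.  60.] 1829 [425. 402.  81.] [-192.  309.   -5.] [ 576.  730. 1003.]
scene seals 0.58 [204. 258.   7.  14.] 98 [430. 257.  35.] [-192.  225.    1.] [ 457.  730. 1003.]
```

View pics/zt.png

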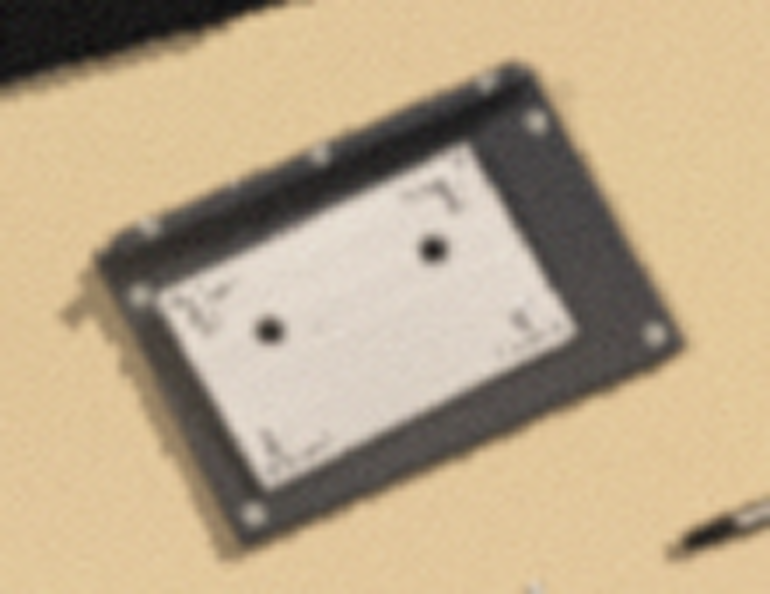

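View pics/zs.png

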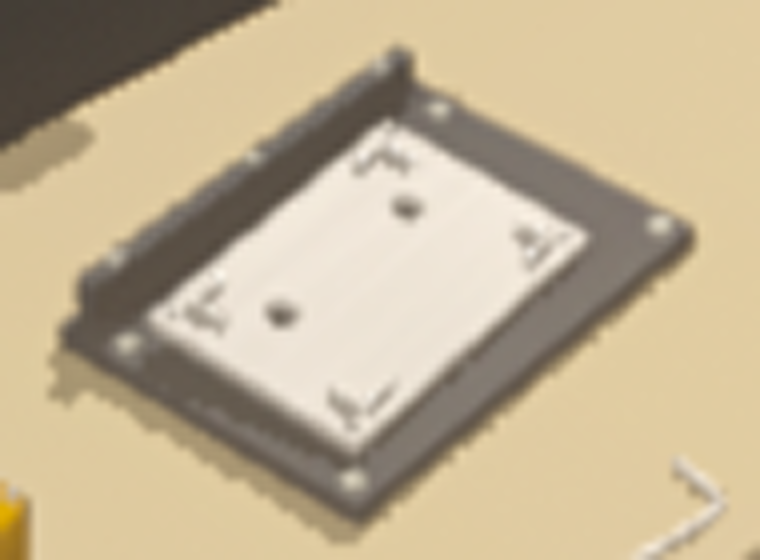

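```bash
cat >> h.py <<'E'
def rel(dest):
    """tool-axis shift cm to world dest(mm)"""
    from scipy.spatial.transform import Rotation as Ro
    s=ctrl.state();R=Ro.from_euler('xyz',s['tcp_rot'],degrees=True).as_matrix()
    return (R.T@(np.array(dest)-s['tcp_pos'])/10).round(2)
E
python3 - <<'E'
from h import *
c=ctrl.calibration('top')
z=lambda p:[205+p[0]/7,130+p[1]/6.6]
F=onz(c,[z((240,550)),z((685,345))],12);R=onz(c,[z((98,250)),z((525,62))],36)
print(F.round(),R.round())
for A in(F,R):
  e=A[0]-A[1];print(np.degrees(np.arctan2(e[1],e[0]))-90,np.linalg.norm(e))
print(onz(c,[z((270,330)),z((432,248))],22).round(1),onz(c,[z((158,292)),z((467,145)),z((577,332)),z((270,490))],22).round(1))
w=ctrl.calibration('wrist');print(-np.array(w['R']).T@np.array(w['t']),np.array(w['R']).round(2),w['fx'],w['cx'],w['cy'])
print(rel((540,-110,330)))
E
```

```text
[[ 453.   -6.   12.]
 [ 466. -245.   12.]] [[ 619.   -3.   36.]
 [ 630. -233.   36.]]
3.02305725528754 240.14714006406518
2.6742706623223427 230.23456671613903
[[ 550.8  -63.3   22. ]
 [ 559.6 -152.6   22. ]] [[ 590.8  -21.6   22. ]
 [ 603.7 -190.9   22. ]
 [ 491.  -198.5   22. ]
 [ 474.1  -30.3   22. ]]
[ 243.79878084 -635.2931738   372.69712761] [[ 0.24 -0.97  0.  ]
 [-0.92 -0.23  0.32]
 [-0.31 -0.08 -0.95]] 337.7619191709942 254.69214469822873 190.59400021725483
[ 49.7  -43.69  -9.87]
```

```bash
python3 - <<'E'
from h import *
print(rel((540,-115,200)))
E
python3 -m jog '[[[5,-4.3,0,0],[4.5,-3.9,0,0],[4.5,-3.9,0,0],[4.5,-3.9,0,0],[4.5,-3.9,0,0],[4.5,-3.9,0,0],[4.5,-3.9,0,0],[4.5,-3.9,0,0]]]'
```

```text
[ 49.58 -43.2    3.13]
clock: 2.1
tcp_pos: [440.4, -260.7, 231.7]
tcp_rot: [180.0, -0.0, 14.1]
contact_force: [0.3, -0.1, -0.4]
opening: 0.999
```

Run:
```python
from h import *
print(rel((540,-115,200)))
```

```text
[ 13.2  -11.71   3.17]
```

```bash
python3 -m jog '[[[4.4,-3.9,1,0],[4.4,-3.9,1,0],[4.4,-3.9,1.2,0],[0,0,0,1],[0,0,0,1],[0,0,0,0.2],[0,0,0,0]]]' 0
python3 - <<'E'
from h import *
w=ctrl.calibration('wrist');s=ctrl.state();p,d=snap('wrist','w0')
np.savez('pics/w0.npz',**{k:np.array(v) for k,v in w.items()})
print(s['tcp_pos'],s['tcp_rot'],-np.array(w['R']).T@np.array(w['t']))
E
```

```text
clock: 2.98
tcp_pos: [539.0, -116.8, 199.4]
tcp_rot: [180.0, -0.0, 3.1]
contact_force: [0.1, 0.9, 0.0]
opening: 0.004
[ 538.97620464 -116.81985051  199.42023838] [ 1.79990954e+02 -1.21067397e-02  3.13364636e+00] [ 620.83167925 -112.83384672  340.83066815]
```

View pics/w0.png

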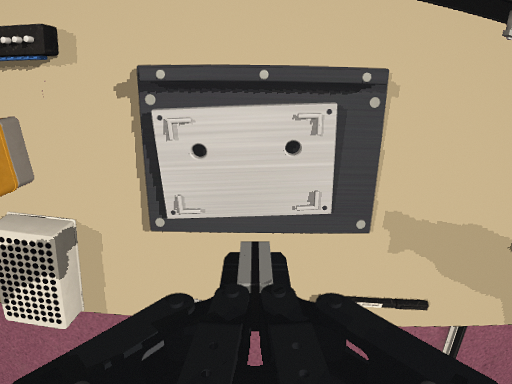

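Run:
```python
from h import *
im=cv2.imread('pics/w0.png'); cv2.imwrite('pics/zw.png',cv2.resize(im[60:240,130:395],None,fx=3,fy=3,interpolation=cv2.INTER_CUBIC))
```

```text
(no output)
```

View pics/zw.png

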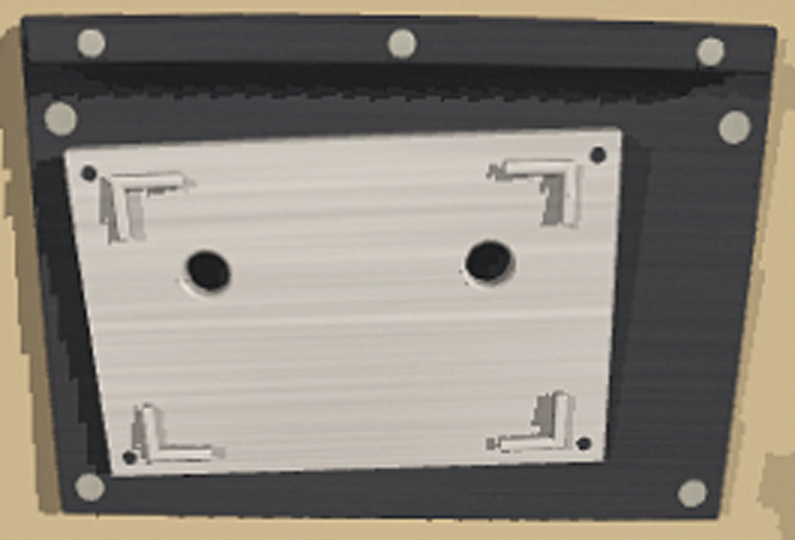

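```bash
cat >> h.py <<'E'
from scipy.optimize import least_squares
def T2(x,y,a,P):
    P=np.asarray(P,float);c,s=np.cos(a),np.sin(a)
    return np.c_[x+c*P[:,0]-s*P[:,1],y+s*P[:,0]+c*P[:,1],P[:,2]]
def fitbase(c,obj,px):
    f=lambda q:(proj(c,T2(q[0],q[1],q[2],obj))-px).ravel()
    r=least_squares(f,[558,-120,.05]);return r.x,np.abs(r.fun).reshape(-1,2).round(1)
PL=np.array([[56,85,8],[56,-85,8],[-56,-85,8],[-56,85,8],[15,45,8],[15,-45,8.]])
def fitplate(c,px,idx=range(6),tilt=None):
    o=PL[list(idx)]
    def W(q):
        t=q[3] if tilt is None else tilt
        X=(o[:,0]+56)*np.cos(t)-o[:,2]*np.sin(t)-56;Z=12+(o[:,0]+56)*np.sin(t)+o[:,2]*np.cos(t)
        return T2(q[0],q[1],q[2],np.c_[X,o[:,1],Z])
    r=least_squares(lambda q:(proj(c,W(q))-px).ravel(),[540,-110,.07,.09]);return r.x,np.abs(r.fun).reshape(-1,2).round(1)
def inbase(b,p):
    c,s=np.cos(b[2]),np.sin(b[2]);dx,dy=p[0]-b[0],p[1]-b[1]
    return np.array([c*dx+s*dy,-s*dx+c*dy,np.degrees(p[2]-b[2])])
E
python3 - <<'E'
from h import *
c=dict(np.load('pics/w0.npz'))
z=lambda L:np.array([[130+a/3,60+b/3] for a,b in L])
b,r=fitbase(c,np.array([[-100,120,12],[-100,-120,12],[57,110,36],[57,-110,36]]),z([(63,512),(718,520),(26,63),(770,72)]));print(b,r)
p,r=fitplate(c,z([(66,150),(621,130),(605,460),(111,476),(210,270),(491,262)]));print(p,r)
print(inbase(b,p))
S=onz(c,z([(90,488),(692,493),(61,118),(734,127)]),12);print(S.round(1));m=S.mean(0);e=S[0]-S[1];print(m,np.degrees(np.arctan2(e[1],e[0]))-90)
S=onz(c,z([(91,42),(711,50),(402,43)]),36);print(S.round(1));e=S[0]-S[1];print(np.degrees(np.arctan2(e[1],e[0]))-90)
E
```

```text
[ 5.62342939e+02 -1.23237255e+02  4.50078208e-02] [[1.5 1.1]
 [1.  0.3]
 [0.7 0.3]
 [1.2 0.3]]
[ 5.41128407e+02 -1.09850266e+02  8.88550477e-02  5.49040394e-02] [[0.4 0.5]
 [0.2 0.5]
 [0.1 0.2]
 [0.5 0.1]
 [0.8 0.7]
 [0.2 0.2]]
[-20.59073271  14.32792943   2.51226104]
[[ 468.6  -19.9   12. ]
 [ 478.4 -235.1   12. ]
 [ 596.8  -14.3   12. ]
 [ 606.2 -229.5   12. ]]
[ 537.48324501 -124.69000456   12.        ] 2.6076271108395304
[[ 620.7  -30.9   36. ]
 [ 628.7 -210.9   36. ]
 [ 624.5 -120.8   36. ]]
2.56031010653723
```

```bash
cat >> h.py <<'E'
B=np.array([562.3,-123.4,np.radians(2.58)])
def bw(x,y,z):
    return T2(B[0],B[1],B[2],[[x,y,z]])[0]
def tb():
    p=ctrl.state()['tcp_pos'];return inbase(B,[p[0],p[1],B[2]])[:2].round(1),p[2].round(1)
E
python3 - <<'E'
from h import *
print(tb(),rel(bw(-103,18,60)),rel(bw(-103,18,15)))
E
```

```text
(array([-23. ,   7.7]), np.float64(199.4)) [-7.99 -1.11 13.94] [-7.99 -1.11 18.44]
```

```bash
python3 -m jog '[[[-2.7,-0.4,4,0.1],[-2.7,-0.4,4,0],[-2.6,-0.3,4,0],[0,0,3.5,0],[0,0,1.9,0],[0,0,1,0],[0,0,0,0]]]' 0
python3 - <<'E'
from h import *
print(tb(),rel(bw(-103,18,15)),rel(bw(-66,18,15)))
E
```

```text
clock: 3.9
tcp_pos: [458.5, -109.5, 15.1]
tcp_rot: [-180.0, 0.0, 2.6]
contact_force: [-0.2, 1.3, 1.2]
opening: 0.001
(array([-103. ,   18.5]), np.float64(15.1)) [0.   0.05 0.01] [3.7  0.05 0.01]
```

```bash
python3 -m jog '[[[0.5,0,0,0],[0.5,0,0,0],[0.4,0,0,0],[0.4,0,0,0],[0.3,0,0,0],[0.3,0,0,0],[0.3,0,0,0],[0.3,0,0,0]]]'
python3 - <<'E'
from h import *
print(tb())
w=ctrl.calibration('wrist');snap('wrist','w1')
np.savez('pics/w1.npz',**{k:np.array(v) for k,v in w.items()})
E
```

```text
clock: 4.9
tcp_pos: [488.7, -108.1, 15.2]
tcp_rot: [-180.0, 0.0, 2.6]
contact_force: [-2.2, -0.4, 0.1]
opening: -0.0
(array([-72.8,  18.6]), np.float64(15.2))
```

View pics/w1.png

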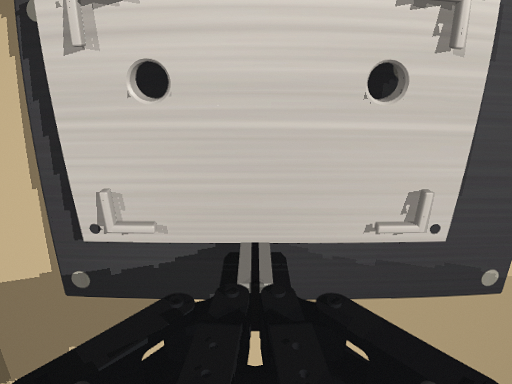

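```bash
python3 -m jog '[[[0.2,0,0,0],[0.2,0,0,0],[0,0,0,0]]]'; python3 -m jog '[[[0.15,0,0,0],[0.15,0,0,0],[0,0,0,0]]]'
```

```text
clock: 5.32
tcp_pos: [492.9, -107.9, 15.3]
tcp_rot: [180.0, -0.0, 2.6]
contact_force: [-1.5, -0.2, -0.9]
opening: 0.002
clock: 5.7
tcp_pos: [495.1, -108.0, 15.2]
tcp_rot: [180.0, 0.0, 2.6]
contact_force: [-4.0, -0.4, 0.8]
opening: -0.0
```

```bash
python3 -m jog '[[[0.15,0,0,0],[0.15,0,0,0],[0,0,0,0]]]';python3 - <<'E'
from h import *
print(tb())
w=ctrl.calibration('wrist');p,d=snap('wrist','w2')
np.savez('pics/w2.npz',**{k:np.array(v) for k,v in w.items()})
E
```

```text
clock: 6.08
tcp_pos: [495.4, -108.1, 14.9]
tcp_rot: [180.0, 0.3, 2.5]
contact_force: [-10.4, -0.6, 6.8]
opening: 0.002
(array([-66.1,  18.3]), np.float64(14.9))
```

View pics/w2.png

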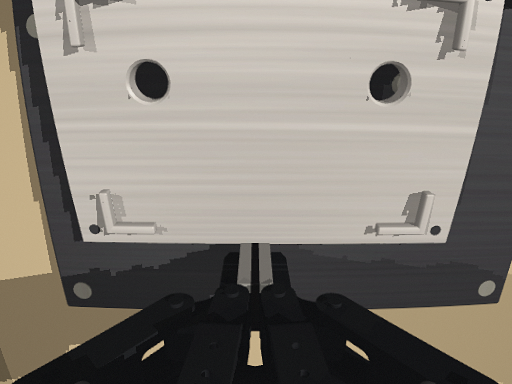

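```bash
python3 -m jog '[[[-1.5,0,0,0],[0,0,-4,0],[0,-5.3,-1,0],[2,-5.3,0,0],[6,0,0,0],[0,0,3,0],[0,0,1.5,0],[0,0,0.4,0]]]';python3 - <<'E'
from h import *
print(tb(),rel(bw(0,125,15)))
w=ctrl.calibration('wrist');p,d=snap('wrist','w3')
np.savez('pics/w3.npz',**{k:np.array(v) for k,v in w.items()})
E
```

```text
clock: 7.12
tcp_pos: [557.4, 1.0, 15.4]
tcp_rot: [-180.0, 0.1, 2.6]
contact_force: [-0.4, -0.3, 0.3]
opening: 0.002
(array([  0.7, 124.5]), np.float64(15.4)) [-0.07 -0.05  0.04]
```

View pics/w3.png

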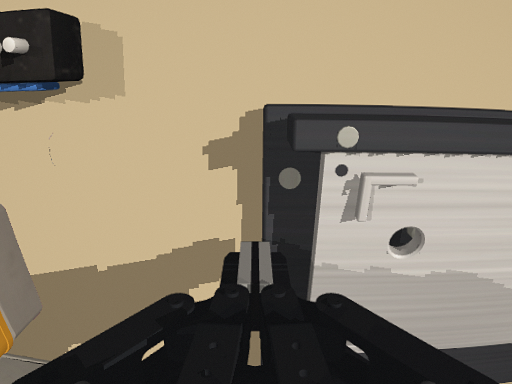

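```bash
python3 -m jog '[[[0,0.5,0,0],[0,0.3,0,0],[0,0.2,0,0],[0,0.15,0,0],[0,0.15,0,0],[0,0.15,0,0],[0,0.15,0,0],[0,0,0,0]]]';python3 - <<'E'
from h import *
print(tb())
w=ctrl.calibration('wrist');p,d=snap('wrist','w4')
E
```

```text
clock: 8.18
tcp_pos: [559.4, -14.6, 16.3]
tcp_rot: [-180.0, -0.0, 2.6]
contact_force: [0.5, 2.5, -0.2]
opening: -0.002
(array([  2. , 108.8]), np.float64(16.3))
```

View pics/w4.png

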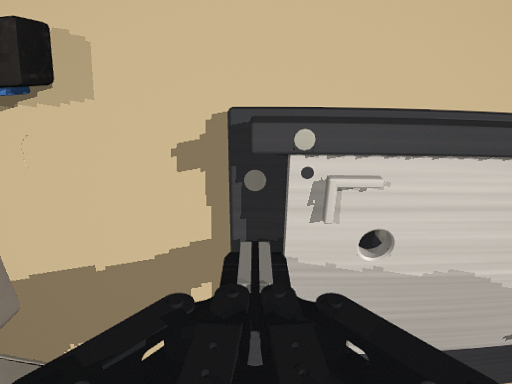

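```bash
python3 -m jog '[[[0,0.1,0.02,0],[0,0.1,0.02,0],[0,0.1,0.02,0],[0,0.1,0,0],[0,0,0,0]]]'; python3 -m jog '[[[0,0.1,0,0],[0,0.1,0,0],[0,0,0,0]]]';python3 - <<'E'
from h import *
print(tb())
w=ctrl.calibration('wrist');p,d=snap('wrist','w5')
E
```

```text
clock: 8.85
tcp_pos: [559.4, -19.9, 15.6]
tcp_rot: [179.9, 0.0, 2.5]
contact_force: [-0.5, -0.5, 0.0]
opening: -0.001
clock: 9.22
tcp_pos: [559.6, -21.2, 15.6]
tcp_rot: [180.0, 0.0, 2.6]
contact_force: [0.3, -0.2, -0.2]
opening: -0.006
(array([  1.9, 102.2]), np.float64(15.6))
```

View pics/w5.png

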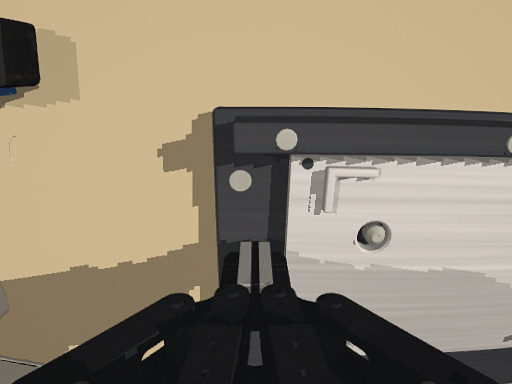

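```bash
python3 -m jog '[[[0,-1,0,0],[0,-1,0,0],[0,0,-4,0],[0,0,-5,0],[0,4,-5,0],[-2,5,-4,0],[-1,3,0,0],[0,0,0,0]]]';python3 - <<'E'
from h import *
print(tb())
w=ctrl.calibration('wrist');p,d=snap('wrist','w6')
np.savez('pics/w6.npz',**{k:np.array(v) for k,v in w.items()})
E
```

```text
clock: 10.28
tcp_pos: [534.6, -120.0, 192.3]
tcp_rot: [179.9, -0.0, 2.3]
contact_force: [0.1, 0.4, -0.2]
opening: 0.003
(array([-27.5,   4.6]), np.float64(192.3))
```

View pics/w6.png

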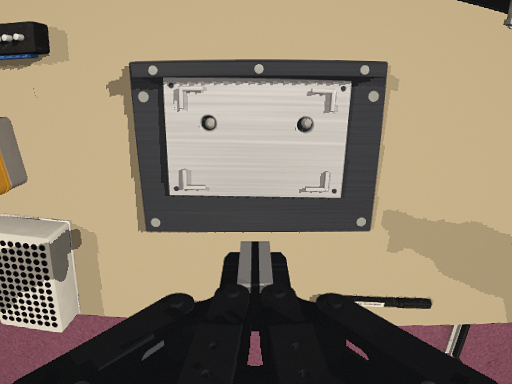

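Run:
```python
from h import *
im=cv2.imread('pics/w6.png'); cv2.imwrite('pics/z6.png',cv2.resize(im[55:240,120:395],None,fx=2.9,fy=2.9,interpolation=cv2.INTER_CUBIC))
c=dict(np.load('pics/w6.npz'));d=np.load('pics/w6_d.npy')
q=[(x,y) for y in (105,140,160,180) for x in (190,230,258,290,325)]+[(x,215) for x in (200,300)]+[(145,150),(370,150)]
for u,v in q:
    z=np.median(d[v-2:v+3,u-2:u+3]);print((u,v),world(c,[[u,v]],[z])[0].round(1))
```

```text
(190, 105) [590.9 -59.5  19. ]
(230, 105) [592.1 -96.1  19. ]
(258, 105) [ 593.1 -121.6   18.9]
(290, 105) [ 594.4 -150.8   18.4]
(325, 105) [ 596.  -182.9   18.8]
(190, 140) [558.4 -59.   18.4]
(230, 140) [559.8 -96.7  18.6]
(258, 140) [ 560.9 -123.    18.9]
(290, 140) [ 562.1 -153.1   18.3]
(325, 140) [ 563.7 -186.2   18.8]
(190, 160) [539.  -58.7  18.6]
(230, 160) [540.6 -97.1  18.8]
(258, 160) [ 541.6 -123.9   18.6]
(290, 160) [ 542.9 -154.5   18.7]
(325, 160) [ 544.3 -188.2   18.6]
(190, 180) [519.1 -58.4  19. ]
(230, 180) [520.6 -97.5  18.9]
(258, 180) [ 521.7 -124.8   18.8]
(290, 180) [ 523.  -155.9   19. ]
(325, 180) [ 525.7 -189.2   23.2]
(200, 215) [478.9 -66.5  10.6]
(300, 215) [ 483.4 -170.1   11. ]
(145, 150) [545.6 -12.9  10.8]
(370, 150) [ 554.7 -233.5   11.1]
```

View pics/z6.png

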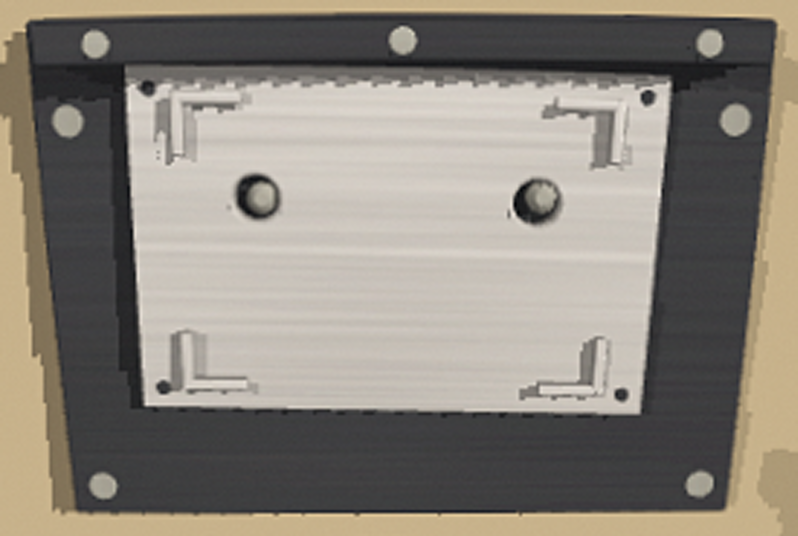

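The picture shows a pin through each hole, at (209,123) and (305,124). The plate's top sits an even 8 mm above the base, so it is seated and flat, and the hand is clear at z = 192.

Run:
```python
from rig import ctrl
print(ctrl.finish_job())
```

```text
the job is handed in; nothing more can be done
None
```

The nest plate is seated on both pins and lies flat on the base, and I handed the job in at about 10 s. No verdict was reported.

- **What I did:** With the fingers shut, I pushed the front edge until the plate lay square against the rail, with about 10 N at contact. I then pushed the left edge toward −y in 1 to 1.5 mm steps until the plate dropped over the pins. After that I moved the hand away and up to z ≈ 192 mm.
- **Last checks:** The wrist picture shows a pin inside each hole. Depth readings put the plate's top at about 18.4 to 19.0 mm everywhere and the base at about 11 mm, which is 8 mm apart with no visible slope. One point read 23.2 mm, most likely because it fell on a corner guide. The contact force was about 0.
- **Not checked:** I did not measure the bystanders again at the end. The hand stayed away from them, and the pen, wells and cassette looked unmoved in the last picture. The vial, rack and seals were not in view. The networks never found the key reliably, but it lies in front of the base, and the fingertips stayed about 11 mm or more above it.

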